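Nip a steel coupon under the nose of a rising-screw clamp

TASK

Push the steel coupon along its channel fully home against the back stop of the table. Then turn the handwheel counter-clockwise, your hand following it as it rises with the screw, until you feel the coupon meet the sprung nose, and from there give it half a turn more, no further. Let go, and leave the things lying around alone.

Things in the scene. Friction and masses are not known exactly. Their poses are not given: they have to be found in the camera images.
- fixture: grey bench clamp, bolted down, base 145 x 230 mm. Origin at its underside, x from open front to back wall, y from nose side to wheel side, z up. From the origin in mm: nose axis x +20, y -55; screw axis x 0, y +65. Arm over the nose reaches forward to x +8 (y -73 to -37, z 95 to 111), arm over the screw to x -25 (y +43 to +87, brass nut up to z 122)
- table: steel table that rises straight up with the screw (one piece with it); frame parallel to the fixture's, origin on the fixture's origin while the wheel is at 0. At the nose side it has a channel along x for the coupon: floor 46 mm wide from x -61 to +31 at z +24, two guide rails 28 mm apart and 5 mm high from x -36 to +30, back stop face at x +30, 8 mm high
- seat (a point): point on the channel floor where the centre of the coupon's underside lies when the coupon is home (fixture x -5, y -55); moves with the table, x points at the back stop
- coupon: dark flat steel coupon, 24 x 70 x 10 mm, 0.13 kg, origin at the centre of its underside, long axis y. Starts in the channel with its long axis along the channel, 15 to 28 mm short of home, its outer end sticking out past the rails
- wheel (a joint): angle of the handwheel in rad, 0 at the start, grows counter-clockwise seen from above (up to 14.4). One turn raises wheel, screw and table together by 20 mm. Friction in the thread is up to 0.27 N m (a steady push of 5 to 8 N at the handle) and holds the wheel where it is left
- hub (a point): centre of the handwheel (aluminium, three spokes, rim circle of 35 mm radius and 11 mm thickness), on the screw axis in the plane of the rim, 140 mm above the bench at the start
- handle (a point): middle of the upright black spinner handle on the wheel rim, 35 mm from the screw axis; at the start it lies towards -x of the fixture. Handle 16 mm across, 45 mm long, its foot 8 mm above the rim plane, this point 30 mm above the rim plane. It spins freely about its own upright axis, so it can be held without turning the hand. Its orientation spins with it
- ref_block: round steel hardness block, 60 mm across, 16 mm high, bystander
- bolt: hexagon bolt standing on its head, 60 mm high, bystander
- pale_coupon: small light steel coupon, 20 x 55 x 12 mm, bystander
- nose_arm (a point): fixed point on the underside of the arm over the nose, on the nose axis. The brass nose (16 mm across) hangs below it, 4 to 26 mm above the coupon's top: an unknown, unmeasured height. Preloaded with 25 N, spring 3 N/mm: when the coupon meets it the push needed at the wheel handle steps up by about 2 N, then grows by 0.4 to 0.9 N per rad. More than about 75 N between coupon and table is too much
Things that resemble listed ones, but are neither listed nor needed, are in the scene too. What is shaped like the coupon but brown or turquoise is not meant.

How it is judged:
By the outcome, as a careful person would: the job done as asked, in the order asked, and still so for the second after the job is handed in, with the robot touching nothing.
It also fails if it takes over 72 s, if anything falls off the work surface, if the arm or the gripper's body presses on something with over 40 N, if the wrist force passes 120 N, or if a joint passes its speed limit or range.

ROBOT

A 6-joint arm with a two-finger parallel gripper is mounted at the origin on a cart in front of the work surface, level with it; the furniture and walls round the work are solid. World frame = base frame: x ahead of the robot, y to its left, z up, the work surface at z = 0. Lengths are in m, angles in rad, forces in N, time in s.
With the tool pointing down it reaches from about 0.35 to 0.975 m from the base axis. Payload 4.9 kg.
Tool frame: the origin (TCP) lies on the mounting face of the last link; the fingertips stand 173 mm ahead of it and the grasp point (between the pads) lies 155 mm ahead of it; x points along the fingers, z is the direction in which the jaws open and shut, and the axes are right-handed (so a half turn about x gives the same grasp; the last joint's range is limited). The gripper opens to 85 mm and grips with 20 to 120 N. Pads are 22 mm wide; open, the fingers measure 114 mm over their backs; the gripper's body (76 mm by 85 mm) begins 54 mm behind the grasp point. The pads swing forward as they close: fully open they stand 13 mm farther back than shut.
Start: joints at [-1.249, 0.053, 1.613, -0, 1.476, -0.119], TCP at [0.267, -0.565, 0.405] pointing down, gripper open.
Joint ranges: [-3.01, 3.01], [-1.01, 2.22], [0.06, 2.58], [-1.02, 4.17], [0.09, 2.62], [-3.14, 3.14]. Speed limits (rad/s): [2.57, 2.57, 3.14, 3.14, 3.14, 3.14].

INTERFACE

Orientations are given as a rotation vector (axis times angle).
In Python, from station import get_obs, get_image, get_calibration, finish_job, look_for, masks_of, tip_of gives the robot as it stands.
- The arm moves only by the tool carry_out, never from a script. Its argument "increments" is a list of rows, each a list of 3 entries, a list of its own where there are three numbers: the turn, a rotation vector about the world's x, y, z in units of 0.1 rad (1.0 is 0.1 rad), then the shift along the world's x, y, z in units of 20 mm (1.0 is 20 mm), then the opening, from 0 (shut) to 1 (fully open). A call has 1 to 8 rows; each row shifts and turns the pose as measured when the row begins; what a row does not reach is not made up. A row lasts 1/10 s, in which the tool goes at most 50 mm and 8.59 degrees, less where a joint would pass 70% of its speed; a pose out of reach is approached as far as the arm can. A call with a number of a shift or a turn outside -1 to 1 is refused whole. A call with a gripper value outside its range is refused whole. The fingers move at their own pace and stop on an object; "squeeze" is the grip in N (left out, the last holds). Time passes only in rows, so rows that do not move let the fingers close. It gives the time, the measured TCP pose, the force and the opening at its end, in the units of the state.
- get_obs(): the state, without advancing time (a new reading comes with each control period).
- get_image(name): name is "scene" or "top"; returns (picture, depth): 384x512x3 uint8, blue, green, red; 384x512 float32, m along the optical axis (not along the pixel's ray), 0 where there is no reading.
- get_calibration(name): a dict with "fx", "fy", "cx", "cy" (pixels), "k1" (the pictures are not rectified: a ray, as slopes to the right and down, at radius r is drawn at 1 + k1 r^2 times it, then the intrinsics apply), "position" and "orientation" of the camera in the world. Camera axes: x right, y down, z forward; pixel columns grow to the right and rows downward; lengths in m; the calibration is good to about 2 mm. A picture is of the moment at which its call begins. get_calibration takes no time and is no camera call.
- finish_job(): hands the job in, once; it reports no verdict.
Trained networks look in the newest picture that a camera, given by its name, has taken for a name from the list of things; names that differ only in an ending like _2 or _b are one class to them, and where a whole thing is asked for, a point or a joint stands for the part that bears it (a point fixed in the world has none). Each returns a list of dicts, best first, with "p" (0 to 1); they miss things now and then, are a little off and sometimes report something else, mostly with a low value. They report only what shows in the picture. A call takes as long as a camera call. They do not tell look-alikes from the thing itself.
- look_for(camera, query): "centre" ([column, row] in pixels, amid what is visible of it).
- masks_of(camera, query): "region" (384x512 bool, what is visible of it) and "centre" ([column, row] in pixels, amid what is visible of it).
- tip_of(camera, query): "centre" ([column, row] in pixels: a listed point, or the origin of a listed thing).
The state is a dict: "t": time; "q": joint angles; "dq": joint speeds; "effort": joint torques, N m; "tool_pos": TCP position; "tool_rot": TCP orientation; "contact_force": force on the tool from outside, world axes, zero at the start; "wrist_torque": the same for the moment, N m; "opening": finger opening in m.
Only numpy, scipy, OpenCV 4.12 (cv2) and the standard library are available. Lean on these libraries where they do the work, as an engineer would, in place of code of your own. Each camera call takes 0.05 s, during which the arm holds its last target.

## Working session

There is one attempt and no reset: what is moved stays moved. The work goes in short steps, Python scripts to look and compute and a tool call to move; the robot and the scene stay as the last step left them, time stands still between calls to the robot, and variables do not carry over. Pictures are saved under pics/ and viewed, and the job is handed in when it is done.

Besides the shell and the picture viewer there is one more tool, called after "Call:" by a JSON object that holds its "method" and its "body". carry_out: Moves the arm, as the interface text tells. Shifts and turns lie within -1 to 1; 1 stands for 20 mm of shift or 0.1 rad of turn. Its arguments: {"type":"object","properties":{"increments":{"type":"array","items":{"type":"array"}},"squeeze":{"type":"number"}},"required":["increments"]}

```bash
mkdir -p pics; ls; python3 - <<'E'
from station import *
import cv2
print(get_obs())
for n in("scene","top"):
    im,d=get_image(n); cv2.imwrite(f"pics/{n}0.png",im); print(n,get_calibration(n))
E
```

```text
pics
{'t': 0.0, 'q': array([-1.24900745e+00,  5.33499136e-02,  1.61429948e+00, -4.09745631e-05,
        1.47597853e+00, -1.18985419e-01]), 'dq': array([ 0.00135621, -0.00070636,  0.00017759, -0.0004272 , -0.00231977,
        0.00071269]), 'effort': array([ 1.96744768e-03, -3.93663061e+01, -3.70178103e+01, -1.74291796e-05,
        6.93736816e-03,  5.70820660e-06]), 'tool_pos': array([ 0.26656877, -0.56500381,  0.40346368]), 'tool_rot': array([ 0.87992896,  1.38770281, -0.87786974]), 'contact_force': array([ 0.11995601, -0.7018062 ,  0.24997318]), 'wrist_torque': array([-0.02526354,  0.008092  , -0.02821292]), 'opening': 0.0855082868044776}
scene {'fx': 498.0673867746847, 'fy': 498.0673867746847, 'cx': 254.56933707648275, 'cy': 191.46905382235565, 'k1': 0.00372923853832897, 'position': array([-0.21781465,  0.66244204,  0.7810549 ]), 'orientation': array([-1.00480888,  2.19422762, -1.30365382])}
top {'fx': 347.16734291802715, 'fy': 347.16734291802715, 'cx': 260.232192745159, 'cy': 193.151743930451, 'k1': -0.018284879723346806, 'position': array([ 0.47147681, -0.15547967,  0.99445738]), 'orientation': array([-2.12991405,  2.12229141, -0.20791837])}
```

View pics/scene0.png

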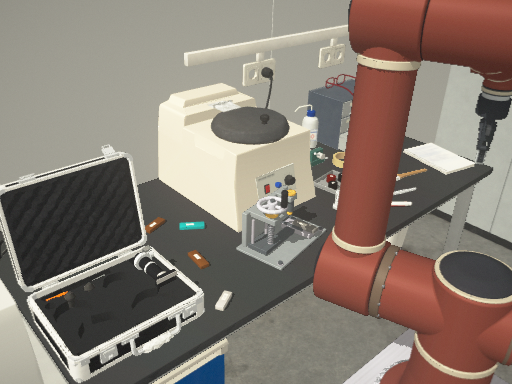

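View pics/top0.png

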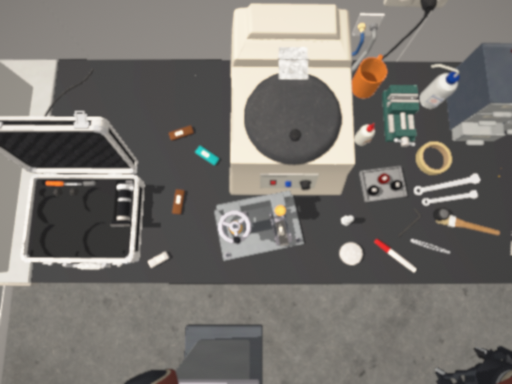

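```bash
cat > h.py <<'E'
from station import *
import numpy as np, cv2
from scipy.spatial.transform import Rotation as R
def ray(n,px):
    c=get_calibration(n); x=(px[0]-c['cx'])/c['fx']; y=(px[1]-c['cy'])/c['fy']
    u,v=x,y
    for _ in range(10):
        s=1+c['k1']*(u*u+v*v); u,v=x/s,y/s
    return c['position'],R.from_rotvec(c['orientation']).as_matrix()@np.array([u,v,1.])
def atz(n,px,z):
    p,d=ray(n,px); return p+d*(z-p[2])/d[2]
def atd(n,px,D):
    p,d=ray(n,px); return p+d*D
def proj(n,P):
    c=get_calibration(n); q=R.from_rotvec(c['orientation']).as_matrix().T@(np.asarray(P)-c['position'])
    u,v=q[0]/q[2],q[1]/q[2]; s=1+c['k1']*(u*u+v*v)
    return np.array([c['fx']*u*s+c['cx'],c['fy']*v*s+c['cy']])
E
python3 - <<'E'
from h import *
ims={}
for n in("scene","top"):
    im,d=get_image(n); ims[n]=im
    for q in("fixture","coupon","hub","handle","nose_arm","seat"):
        for r in tip_of(n,q)[:3]:
            c=r['centre']; D=d[int(round(c[1])),int(round(c[0]))]
            print(n,q,np.round(c,1),round(r['p'],2),np.round(atd(n,c,D),3))
cv2.imwrite("pics/tc.png",cv2.resize(ims['top'][180:270,200:320],None,fx=6,fy=6,interpolation=cv2.INTER_CUBIC))
cv2.imwrite("pics/sc.png",cv2.resize(ims['scene'][165:275,225:345],None,fx=5.4,fy=5.4,interpolation=cv2.INTER_CUBIC))
print(get_obs()['t'])
E
```

```text
scene fixture [296.3 223.4] 0.46 [ 0.563 -0.209  0.033]
scene coupon [158.4 225.1] 0.75 [0.832 0.068 0.007]
scene coupon [198.6 260.6] 0.7 [0.622 0.082 0.012]
scene coupon [191.2 227. ] 0.68 [0.769 0.001 0.005]
scene hub [273.3 206. ] 0.75 [ 0.537 -0.091  0.146]
scene handle [283.5 199.9] 0.47 [ 0.508 -0.096  0.175]
scene nose_arm [289.3 198.2] 0.87 [ 0.586 -0.199  0.107]
scene seat [295.2 221.2] 0.97 [ 0.572 -0.214  0.034]
scene seat [282.6 238.5] 0.37 [ 0.548 -0.143  0.019]
scene seat [286.  199.2] 0.24 [ 0.506 -0.102  0.176]
top fixture [259.  223.8] 0.94 [ 0.569 -0.159  0.023]
top coupon [203.3 153.5] 0.72 [0.775 0.005 0.015]
top coupon [281.6 232.4] 0.63 [ 0.544 -0.221  0.033]
top coupon [178.6 130.1] 0.46 [0.85  0.082 0.009]
top hub [231.7 225. ] 0.72 [ 0.553 -0.092  0.15 ]
top handle [234.8 240.1] 0.51 [ 0.514 -0.103  0.193]
top nose_arm [276.6 211. ] 0.7 [ 0.592 -0.203  0.121]
top seat [280.2 220.9] 0.72 [ 0.576 -0.218  0.035]
0.8
```

View pics/tc.png

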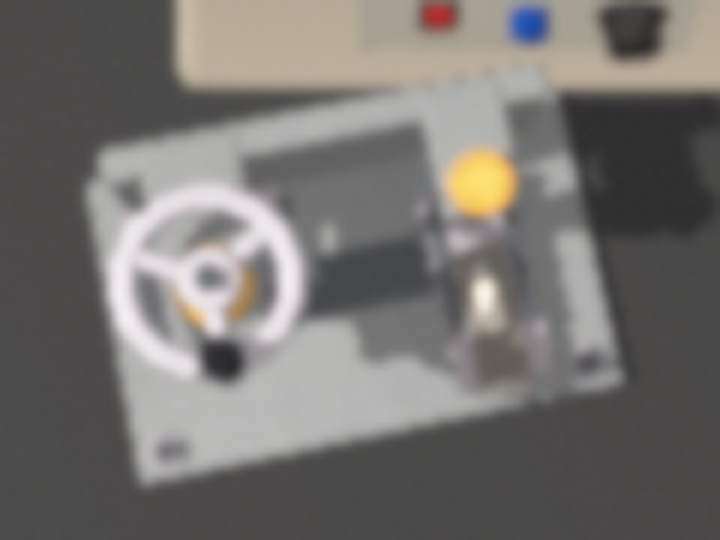

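View pics/sc.png

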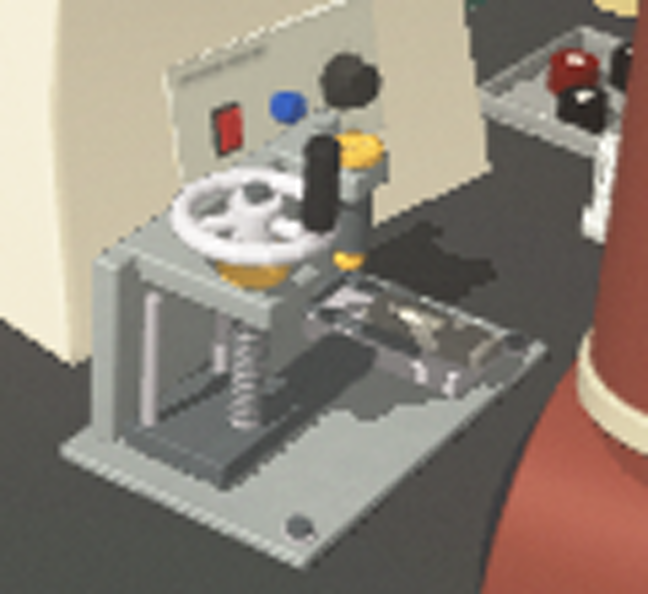

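```bash
cat >> h.py <<'E'
def cloud(n,d,u0,u1,v0,v1):
    c=get_calibration(n); U,V=np.meshgrid(np.arange(u0,u1),np.arange(v0,v1))
    und=cv2.undistortPoints(np.stack([U.ravel(),V.ravel()],1).astype(np.float64)[:,None],np.array([[c['fx'],0,c['cx']],[0,c['fy'],c['cy']],[0,0,1]]),np.array([c['k1'],0,0,0.]))[:,0]
    D=d[V.ravel(),U.ravel()]
    P=np.c_[und,np.ones(len(und))]*D[:,None]
    return P@R.from_rotvec(c['orientation']).as_matrix().T+c['position'],U.shape
E
python3 - <<'E'
from h import *
im,d=get_image("top")
P,s=cloud("top",d,200,320,180,270)
z=P[:,2].reshape(s)*1000
np.set_printoptions(linewidth=250)
print("rows step4, cols step4")
print("     ",np.arange(210,316,4))
for v in range(184,268,4): print(v,z[v-180,10:116:4].round().astype(int))
cv2.imwrite("pics/z.png",cv2.resize(np.clip(z*1.5,0,255).astype(np.uint8),None,fx=6,fy=6,interpolation=cv2.INTER_NEAREST))
m=((z>5)&(z<18)).astype(np.uint8)
Q=P[m.ravel()>0]; print(len(Q),np.median(Q[:,2]))
# hub: rim pts
k=(z.ravel()>135)&(z.ravel()<156); Q=P[k]; 
k2=np.linalg.norm(Q[:,:2]-[.553,-.092],axis=1)<.05;Q=Q[k2]
(c,r)=cv2.minEnclosingCircle(Q[:,:2].astype(np.float32)); print("rim",c,r,np.median(Q[:,2]))
k=(z.ravel()>175)&(z.ravel()<215);print("handle top",P[k].round(3))
E
```

```text
rows step4, cols step4
      [210 214 218 222 226 230 234 238 242 246 250 254 258 262 266 270 274 278 282 286 290 294 298 302 306 310 314]
184 [  0   2   2   4   1  67  81  83  86  83  84  82  83  88  89  96 102  89  90 112 112  91  89 112 119 112  91]
188 [  0   1   2   1   1  45  58  57  52  57  55  58  58  56  55  55  57  59  57  57  60  58  57 110 110 108  60]
192 [  2  -1   3  -1   3  19  31  26  29  32  32  29  32  31  33  30  32  31 109 112 110  32  29  32  33  34  33]
196 [  0   1   0   1   6   0  -1   0  -1   1   1   3   0 110 112 112 112 112 111 111 106   1   1   1  -2   1  -3]
200 [  1   0   2   1   4   6   3   1 110 114 110 112 994 112 114 112 108 113 113  57   6  -3   1  -1   0  -1   0]
204 [  2   2   0 107 109 110 110 113 111 112 108  99  90  74  60  43 111 111 115  10   9   6  -1   2  -1   1   3]
208 [  0  -1 113 111 112 114 116 111  76  59  47  33  14  10  10  10 114 122 119 113  11  11   0  -1  -2   0   2]
212 [  1   2  10  76 111 142 143 150   7  95   9   9   7  11  10  32 113 122 120 112   9  13   3   4   2   1   2]
216 [ -1   1   9  98 144 137 109 111 147 145   8 
[... 1877 characters left out ...]
92]
 [ 0.516 -0.106  0.197]
 [ 0.516 -0.108  0.196]
 [ 0.517 -0.11   0.192]
 [ 0.516 -0.113  0.196]
 [ 0.517 -0.115  0.19 ]
 [ 0.514 -0.099  0.191]
 [ 0.514 -0.101  0.193]
 [ 0.514 -0.103  0.191]
 [ 0.514 -0.106  0.193]
 [ 0.514 -0.108  0.195]
 [ 0.514 -0.11   0.193]
 [ 0.514 -0.113  0.193]
 [ 0.515 -0.115  0.188]
 [ 0.512 -0.099  0.192]
 [ 0.512 -0.101  0.195]
 [ 0.512 -0.104  0.195]
 [ 0.512 -0.106  0.194]
 [ 0.512 -0.108  0.194]
 [ 0.512 -0.111  0.195]
 [ 0.512 -0.113  0.191]
 [ 0.51  -0.101  0.193]
 [ 0.51  -0.104  0.196]
 [ 0.51  -0.106  0.194]
 [ 0.51  -0.108  0.194]
 [ 0.51  -0.111  0.194]
 [ 0.51  -0.113  0.191]
 [ 0.508 -0.103  0.19 ]
 [ 0.508 -0.106  0.191]
 [ 0.508 -0.108  0.188]]
```

View pics/z.png

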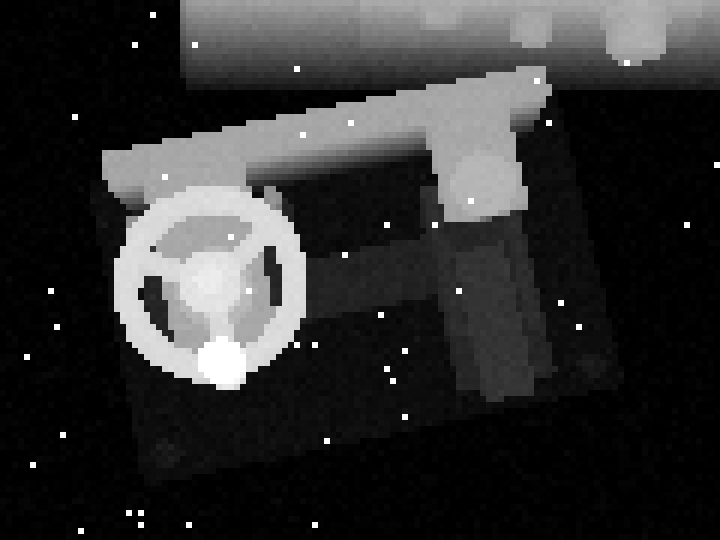

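```bash
python3 - <<'E'
from h import *
im,d=get_image("top")
P,s=cloud("top",d,200,320,180,270); z=P[:,2].reshape(s)
z=cv2.medianBlur(z.astype(np.float32),3)
F=[]
for u in range(26,100):
    v=[v for v in range(50,88) if z[v,u]>.005]
    if v: F.append(atz("top",(u+200,max(v)+180+.5),.0085)[:2])
F=np.array(F,np.float32); vx,vy,x0,y0=cv2.fitLine(F,cv2.DIST_HUBER,0,.001,.001).ravel(); print("front",vx,vy,x0,y0,np.arctan2(vx,-vy))
G=[]
for v in range(24,62):
    u=[u for u in range(80,112) if z[v,u]>.005]
    if u: G.append(atz("top",(max(u)+200+.5,v+180),.0085)[:2])
G=np.array(G,np.float32); gx,gy,a0,b0=cv2.fitLine(G,cv2.DIST_HUBER,0,.001,.001).ravel(); print("right",gx,gy,a0,b0,np.arctan2(gy,gx))
L=[]
for v in range(50,78):
    u=[u for u in range(10,40) if .005<z[v,u]<.1]
    if u: L.append(atz("top",(min(u)+200-.5,v+180),.0085)[:2])
L=np.array(L,np.float32); l=cv2.fitLine(L,cv2.DIST_HUBER,0,.001,.001).ravel(); print("left",l,np.arctan2(l[1],l[0]))
fx=np.array([vx,vy]); 
if fx[1]>0: fx=-fx   # fixture -y dir
yaw=np.arctan2(fx[0],-fx[1]); ex=np.array([np.cos(yaw),np.sin(yaw)]); ey=np.array([-ex[1],ex[0]])
f=np.array([x0,y0])@ex; r=np.median(G@ey); le=np.median(L@ey); print("yaw",yaw,"width",le-r)
print("hub rel", (np.array([.5479,-.0994])@ex-f), np.array([.5479,-.0994])@ey-r)
print("handle rel", (np.array([.5155,-.107])@ex-f), np.array([.5155,-.107])@ey-r)
# coupon
m=(z>.031)&(z<.040); m[:, :70]=0; m[:36]=0; m=cv2.morphologyEx(m.astype(np.uint8),cv2.MORPH_OPEN,np.ones((2,2)))
n,lab,st,ce=cv2.connectedComponentsWithStats(m); i=1+st[1:,4].argmax(); 
vv,uu=np.nonzero(lab==i); Q=np.array([atz("top",(u+200,v+180),.034)[:2] for u,v in zip(uu,vv)],np.float32)
print("coupon n",len(Q),cv2.minAreaRect(Q), "x range rel front",(Q@ex-f).min(),(Q@ex-f).max(),"y",(Q@ey-r).min(),(Q@ey-r).max())
vis=np.clip(z*1000*5,0,255).astype(np.uint8); vis[lab==i]=255
cv2.imwrite("pics/z2.png",cv2.resize(vis,None,fx=6,fy=6,interpolation=cv2.INTER_NEAREST))
E
```

```text
front 0.20808096 -0.9781116 0.49019337 -0.16931075 0.20961258
right 0.97790354 0.20905663 0.5805215 -0.27104002 0.21061018
left [ 0.97550905  0.21995944  0.5031998  -0.05261296] 0.2217729
yaw 0.20961258 width 0.22969937
hub rel 0.07099060313105587 0.17463051736056803
handle rel 0.03771837106347076 0.1739386926740408
coupon n 222 ((0.5388806462287903, -0.22424912452697754), (0.06933334469795227, 0.026088329032063484), 10.738509178161621) x range rel front 0.0016010106 0.07086143 y 0.04095006 0.067111164
```

View pics/z2.png

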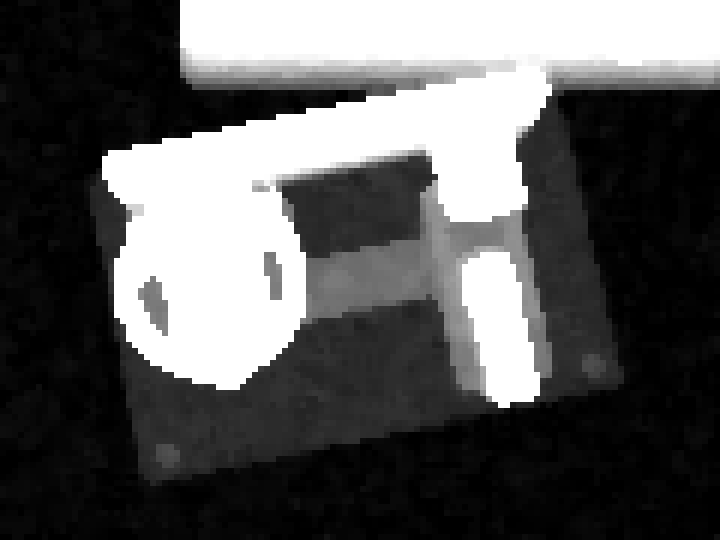

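```bash
cat >> h.py <<'E'
YAW=0.2105
EX=np.array([np.cos(YAW),np.sin(YAW),0]); EY=np.array([-EX[1],EX[0],0])
HUB=np.array([.549,-.0995,.140])
ORG=HUB-65e-3*EY; ORG[2]=0
def fw(x,y,z): return ORG+(x*EX+y*EY)/1000+np.array([0,0,z/1000])
def wf(p):
    q=np.asarray(p)-ORG; return np.array([q@EX,q@EY,q[2]])*1000
E
python3 - <<'E'
from h import *
o=get_obs(); M=R.from_rotvec(o['tool_rot']).as_matrix(); print(M.round(3)); print("org",ORG)
print("jaw angle world",np.arctan2(M[1,2],M[0,2]))
up={'top':(200,180,6,120,90),'scene':(225,165,5.4,120,110)}
for n in up:
    u0,v0,f,w,h=up[n]; im,d=get_image(n); c=cv2.resize(im[v0:v0+h,u0:u0+w],None,fx=f,fy=f,interpolation=cv2.INTER_CUBIC)
    def dr(P,col):
        p=(proj(n,P)-[u0,v0]+.5)*f; cv2.circle(c,(int(p[0]),int(p[1])),3,col,-1)
    for a in np.arange(0,6.3,.2): dr(fw(40.5*np.cos(a),65+40.5*np.sin(a),140),(0,0,255))
    dr(fw(-35,65,193),(0,255,0));dr(fw(-35,65,148),(0,255,0))
    for y in(-69,-41): 
        for x in(-36,30): dr(fw(x,y,29),(255,0,0))
    for x in (-36-35,-36+35):
        for y in (-67,-43): dr(fw(x,y,34),(0,255,255))
    for x in (-72.5,72.5):
        for y in (-109,121): dr(fw(x,y,9),(255,0,255))
    for a in np.arange(0,6.3,.5):dr(fw(20+8*np.cos(a),-55+8*np.sin(a),50),(255,255,0))
    cv2.imwrite(f"pics/ov_{n}.png",c)
E
```

```text
[[-0.     0.904  0.427]
 [-0.     0.427 -0.904]
 [-1.    -0.     0.   ]]
org [ 0.56258168 -0.16306523  0.        ]
jaw angle world -1.1300576349412967
```

View pics/ov_top.png

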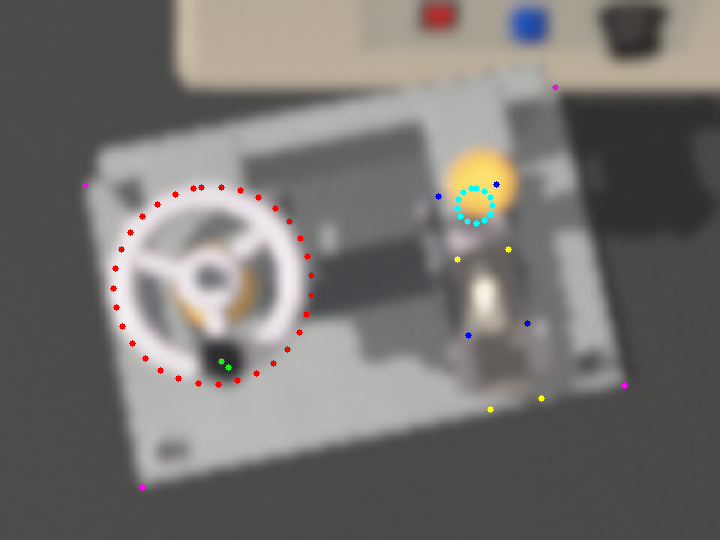

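View pics/ov_scene.png

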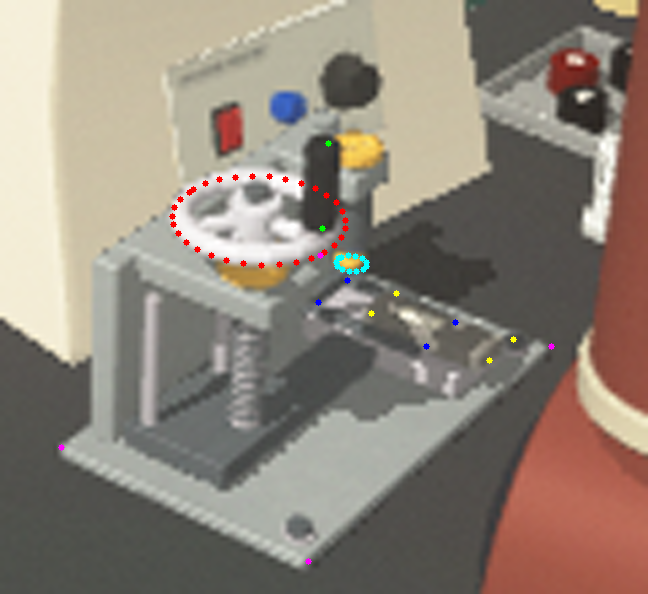

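```bash
sed -i 's/HUB=np.array(\[.549,-.0995,.140\])/HUB=np.array([.549,-.0983,.140])/' h.py; python3 - <<'E'
from h import *
o=get_obs(); print(o['t'])
for P in (fw(-100,-55,240+173),fw(-100,-55,31+173),fw(-35,65,260+155)): print(P.round(4), ((P-o['tool_pos'])/.02).round(2))
im,d=get_image("top")
P,s=cloud("top",d,200,320,150,195); k=P[:,2]>.15; print("machine nearest x with z>.15",P[k][:,0].min(), [ (zz,P[abs(P[:,2]-zz)<.01][:,0].min().round(3)) for zz in (.05,.1,.15,.2,.25,.3) if (abs(P[:,2]-zz)<.01).any()], P[:,2].max())
E
```

```text
1.0
[ 0.4763 -0.2365  0.413 ] [10.48 16.43  0.41]
[ 0.4763 -0.2365  0.204 ] [ 10.48  16.43 -10.04]
[ 0.5148 -0.1056  0.415 ] [12.41 22.98  0.51]
machine nearest x with z>.15 0.47147680946644765 [(0.05, np.float64(0.659)), (0.1, np.float64(0.638)), (0.15, np.float64(0.68)), (0.2, np.float64(0.682)), (0.25, np.float64(0.68))] 0.9944573833584657
```

Call:
{"method": "carry_out", "body": {"increments": [[[0,0,-0.3],[0.6,0.95,0],0],[[0,0,-0.3],[0.6,0.95,0],0],[[0,0,-0.3],[0.6,0.95,0],0],[[0,0,-0.3],[0.6,0.95,0],0],[[0,0,-0.3],[0.6,0.95,0],0],[[0,0,-0.3],[0.6,0.95,0],0],[[0,0,-0.3],[0.6,0.95,0],0],[[0,0,-0.2],[0.6,0.95,0],0]], "squeeze": 30}}

```text
t: 1.85
tool_pos: [0.3638, -0.4096, 0.4048]
tool_rot: [1.063, 1.295, -1.064]
contact_force: [0.6, 0.5, 0.8]
opening: -0.0001
```

```bash
cat > st.py <<'E'
from h import *
import sys
o=get_obs(); M=R.from_rotvec(o['tool_rot']).as_matrix()
print("t",round(o['t'],2),"tcp",o['tool_pos'].round(4),"fix",wf(o['tool_pos']).round(1),"F fix",(o['contact_force']@EX).round(2),(o['contact_force']@EY).round(2),o['contact_force'][2].round(2),"open",round(o['opening'],4))
print("down",M[:,0].round(3),"jaw-yaw err",round(np.arctan2(-M[1,2],-M[0,2])-YAW-np.pi/2,3))
if len(sys.argv)>3:
    T=fw(*map(float,sys.argv[1:4])); print("need",((T-o['tool_pos'])/.02).round(2))
E
python3 st.py -100 -55 300
```

```text
t 1.85 tcp [ 0.3638 -0.4096  0.4048] fix [-246.2 -200.8  404.8] F fix 0.68 0.38 0.76 open -0.0001
down [ 0.    -0.001 -1.   ] jaw-yaw err -0.014
need [ 5.62  8.65 -5.24]
```

Call:
{"method": "carry_out", "body": {"increments": [[[0,0,0.1],[0.7,1,-0.6],0],[[0,0,0],[0.7,1,-0.6],0],[[0,0,0],[0.7,1,-0.6],0],[[0,0,0],[0.7,1,-0.6],0],[[0,0,0],[0.7,1,-0.6],0],[[0,0,0],[0.7,1,-0.6],0],[[0,0,0],[0.7,1,-0.6],0],[[0,0,0],[0.7,1,-0.6],0]]}}

```text
t: 2.65
tool_pos: [0.4798, -0.243, 0.3099]
tool_rot: [1.053, 1.289, -1.057]
contact_force: [0.8, 0.0, 0.2]
opening: 0.0
```

```bash
python3 st.py -100 -55 260; python3 - <<'E'
from h import *
im,d=get_image("scene"); cv2.imwrite("pics/s1.png",cv2.resize(im[100:280,200:400],None,fx=3,fy=3))
E
```

```text
t 2.65 tcp [ 0.4798 -0.243   0.3099] fix [-97.9 -62.1 309.9] F fix 0.83 -0.17 0.17 open 0.0
down [ 0.007 -0.008 -1.   ] jaw-yaw err -0.005
need [-0.18  0.32 -2.5 ]
```

View pics/s1.png

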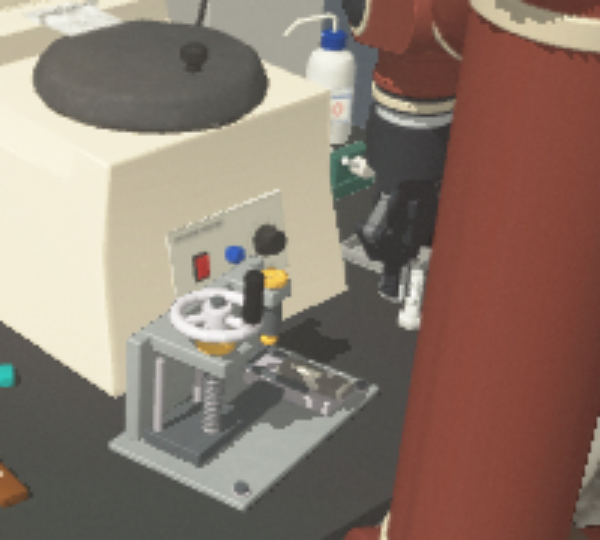

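```bash
python3 - <<'E'
from h import *
o=get_obs(); M=R.from_rotvec(o['tool_rot']).as_matrix()
for L in(.16,.173,.186): print(L,(proj("scene",o['tool_pos']+M[:,0]*L)-[200,100])*3)
E
```

```text
0.16 [390.70183394 286.02855932]
0.173 [389.21576889 298.99226351]
0.186 [387.74442624 311.8286527 ]
```

Call:
{"method": "carry_out", "body": {"increments": [[[0,0,0],[-0.1,0.2,-1],0],[[0,0,0],[-0.1,0.1,-1],0],[[0,0,0],[0,0,-1],0],[[0,0,0],[0,0,-1],0],[[0,0,0],[0,0,-0.8],0],[[0,0,0],[0,0,-0.4],0]]}}

```text
t: 3.3
tool_pos: [0.4775, -0.2334, 0.2024]
tool_rot: [1.05, 1.291, -1.05]
contact_force: [0.1, 0.6, -0.3]
opening: -0.0002
```

```bash
python3 st.py -80 -55 203
```

```text
t 3.3 tcp [ 0.4775 -0.2334  0.2024] fix [-98.2 -52.1 202.4] F fix 0.18 0.55 -0.25 open -0.0002
down [ 0.008 -0.007 -1.   ] jaw-yaw err 0.001
need [0.92 0.05 0.03]
```

Call:
{"method": "carry_out", "body": {"increments": [[[0,0,0],[0.5,0.0,0.05],0],[[0,0,0],[0.3,0.06,0],0],[[0,0,0],[0.3,0.06,0],0],[[0,0,0],[0.3,0.06,0],0]]}}

```text
t: 3.7
tool_pos: [0.5076, -0.2303, 0.2047]
tool_rot: [1.05, 1.29, -1.051]
contact_force: [-1.2, -0.4, 0.6]
opening: 0.0002
```

```bash
python3 st.py -51 -55 203
```

```text
t 3.7 tcp [ 0.5076 -0.2303  0.2047] fix [-68.  -55.5 204.7] F fix -1.31 -0.17 0.61 open 0.0002
down [ 0.009 -0.008 -1.   ] jaw-yaw err 0.0
need [ 0.83  0.2  -0.09]
```

Call:
{"method": "carry_out", "body": {"increments": [[[0,0,0],[0.2,0.05,-0.1],0],[[0,0,0],[0.2,0.05,0],0],[[0,0,0],[0.2,0.05,0],0]]}}

```text
t: 4.0
tool_pos: [0.5219, -0.2279, 0.2056]
tool_rot: [1.047, 1.287, -1.051]
contact_force: [-0.5, 0.2, 0.1]
opening: -0.0002
```

```bash
python3 st.py -51 -55 203; python3 - <<'E'
from h import *
im,d=get_image("top"); cv2.imwrite("pics/t2.png",cv2.resize(im[180:270,200:320],None,fx=6,fy=6,interpolation=cv2.INTER_CUBIC))
im,d=get_image("scene"); cv2.imwrite("pics/s2.png",cv2.resize(im[165:275,225:345],None,fx=5.4,fy=5.4,interpolation=cv2.INTER_CUBIC))
E
```

```text
t 4.0 tcp [ 0.5219 -0.2279  0.2056] fix [-53.5 -56.1 205.6] F fix -0.45 0.3 0.08 open -0.0002
down [ 0.01  -0.011 -1.   ] jaw-yaw err 0.002
need [ 0.11  0.08 -0.13]
```

View pics/t2.png

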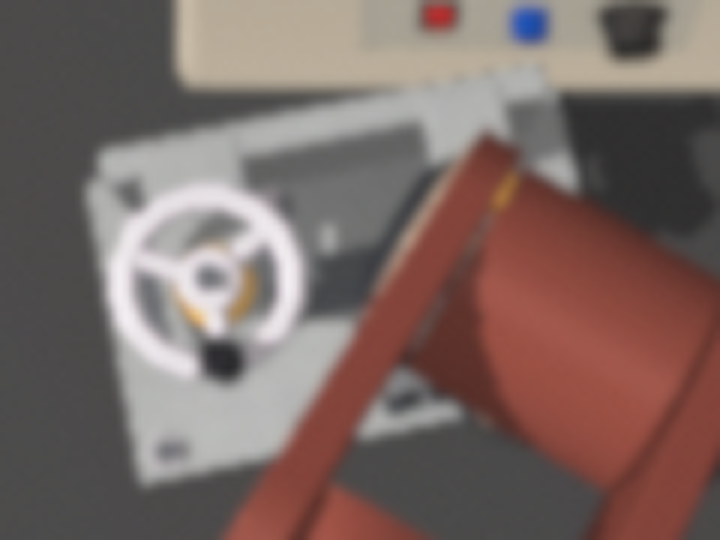

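View pics/s2.png

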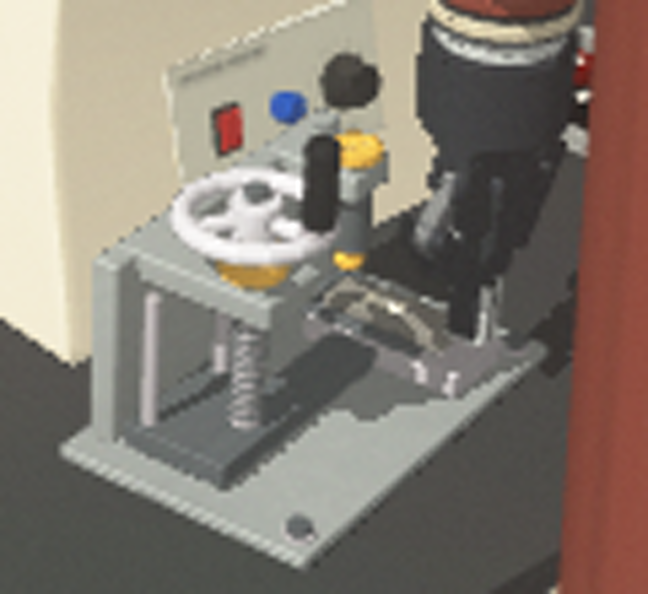

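Call:
{"method": "carry_out", "body": {"increments": [[[0,0,0],[-0.05,0.0,-0.2],0],[[0,0,0],[0.1,0.02,0],0],[[0,0,0],[0.1,0.02,-0.05],0]]}}

```text
t: 4.4
tool_pos: [0.526, -0.2276, 0.2041]
tool_rot: [1.045, 1.286, -1.051]
contact_force: [-11.9, -0.9, 11.1]
opening: -0.0005
```

```bash
python3 st.py -51 -55 203
```

```text
t 4.4 tcp [ 0.526  -0.2276  0.2041] fix [-49.5 -56.7 204.1] F fix -11.78 1.59 11.07 open -0.0005
down [ 0.01  -0.012 -1.   ] jaw-yaw err 0.003
need [-0.09  0.07 -0.06]
```

Call:
{"method": "carry_out", "body": {"increments": [[[0,0,0],[-0.3,-0.06,0.0],0],[[0,0,0],[-0.8,-0.16,0],0],[[0,0,0],[-0.8,-0.16,0.3],0],[[0,0,0],[-0.5,-0.1,1],0],[[0,0,0],[-0.5,-0.1,1],0]]}}

```text
t: 4.9
tool_pos: [0.4646, -0.2378, 0.2453]
tool_rot: [1.047, 1.294, -1.05]
contact_force: [1.1, 0.2, 0.1]
opening: 0.0002
```

```bash
python3 st.py -35 65 330; python3 - <<'E'
from h import *
for n,(u0,v0,f,w,h) in {'top':(200,180,6,120,90),'scene':(225,165,5.4,120,110)}.items():
    im,d=get_image(n); c=cv2.resize(im[v0:v0+h,u0:u0+w],None,fx=f,fy=f,interpolation=cv2.INTER_CUBIC)
    def dr(P,col):
        p=(proj(n,P)-[u0,v0]+.5)*f; cv2.circle(c,(int(p[0]),int(p[1])),2,col,-1)
    for x in (-40,30):
        for y in (-67,-43): dr(fw(x,y,34),(0,255,255))
    cv2.imwrite(f"pics/h_{n}.png",c)
E
```

```text
t 4.9 tcp [ 0.4646 -0.2378  0.2453] fix [-111.7  -53.8  245.3] F fix 1.12 -0.02 0.12 open 0.0002
down [ 0.005 -0.006 -1.   ] jaw-yaw err 0.004
need [2.51 6.61 4.24]
```

View pics/h_scene.png

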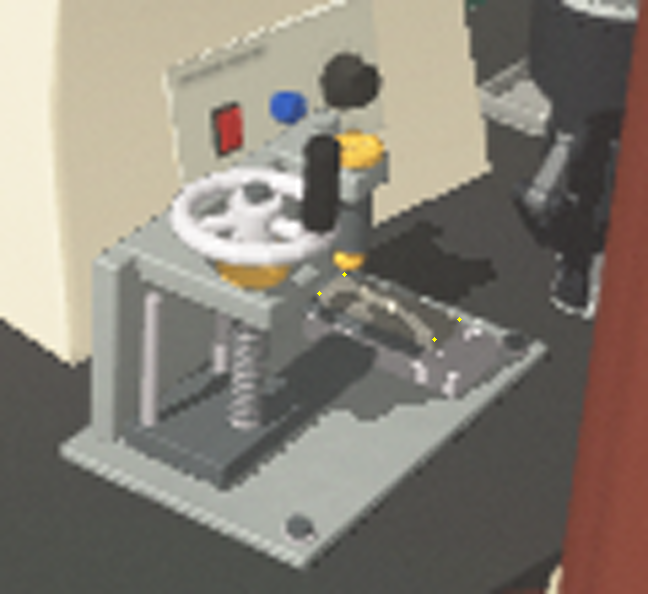

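View pics/h_top.png

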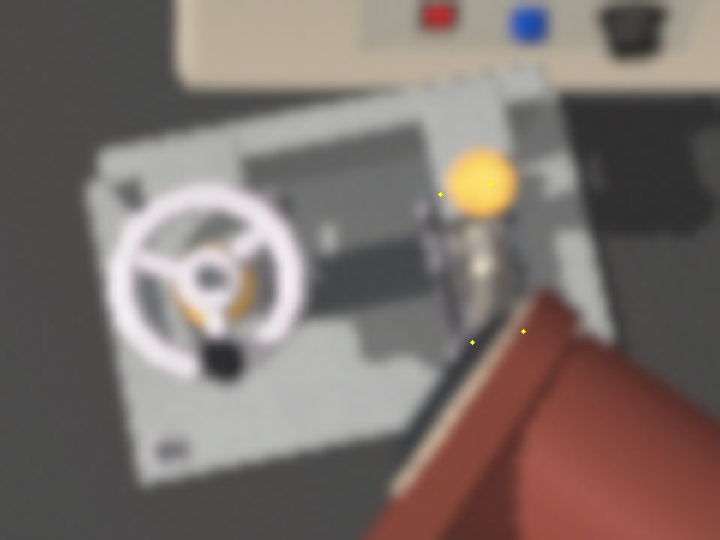

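Call:
{"method": "carry_out", "body": {"increments": [[[0,0,0],[0,0,1],0],[[0,0,0],[0,0,1],0.2],[[0,0,0],[0,0,1],0.5],[[0,0,0],[0,0.2,1],0.5],[[0,0,0],[0.1,0.8,1],0.5],[[-0.03,0.03,0],[0.4,1,1],0.5],[[-0.03,0.03,0],[0.4,1,1],0.5],[[0,0,0],[0.4,1,0],0.5]]}}

```text
t: 5.8
tool_pos: [0.4912, -0.1561, 0.3824]
tool_rot: [1.049, 1.294, -1.059]
contact_force: [0.5, -0.7, 0.5]
opening: 0.0425
```

```bash
python3 st.py -35 65 385
```

```text
t 5.8 tcp [ 0.4912 -0.1561  0.3824] fix [-68.6  20.6 382.4] F fix 0.35 -0.81 0.52 open 0.0425
down [ 0.001 -0.009 -1.   ] jaw-yaw err -0.003
need [1.18 2.52 0.13]
```

Call:
{"method": "carry_out", "body": {"increments": [[[0.1,0,0],[0.4,0.85,0.1],0.5],[[0,0,0],[0.4,0.85,0],0.5],[[0,0,0],[0.38,0.82,0],0.5]]}}

```text
t: 6.1
tool_pos: [0.5166, -0.1025, 0.3817]
tool_rot: [1.057, 1.302, -1.052]
contact_force: [-0.7, 0.5, -0.7]
opening: 0.0427
```

```bash
python3 st.py -35 65 333;  python3 - <<'E'
from h import *
im,d=get_image("scene"); c=cv2.resize(im[130:250,225:345],None,fx=5,fy=5,interpolation=cv2.INTER_CUBIC)
cv2.imwrite("pics/s3.png",c)
E
```

```text
t 6.1 tcp [ 0.5166 -0.1025  0.3817] fix [-32.6  67.6 381.7] F fix -0.57 0.64 -0.68 open 0.0427
down [ 0.001  0.003 -1.   ] jaw-yaw err -0.002
need [-0.09 -0.15 -2.43]
```

View pics/s3.png

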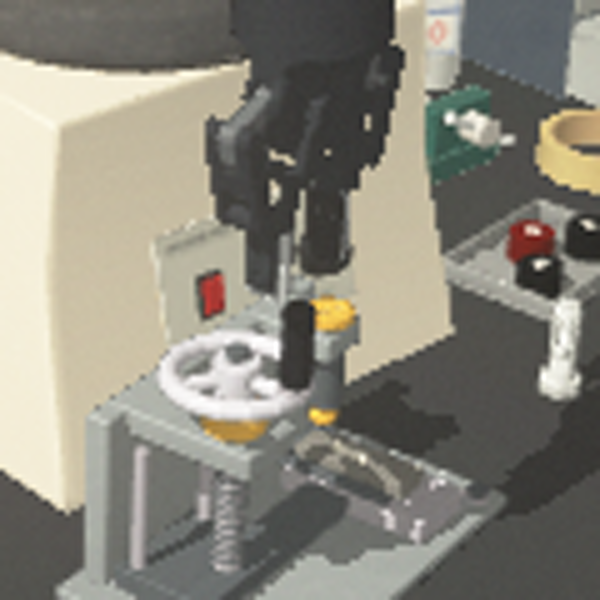

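Call:
{"method": "carry_out", "body": {"increments": [[[0,0,0],[-0.09,-0.14,-0.4],0.5],[[0,0,0],[0,0,-0.7],0.5],[[0,0,0],[0,0,-0.7],0.5],[[0,0,0],[0,0,-0.6],0.5]], "squeeze": 30}}

```text
t: 6.55
tool_pos: [0.5153, -0.1041, 0.3281]
tool_rot: [1.057, 1.304, -1.049]
contact_force: [-0.6, -0.1, -0.2]
opening: 0.0425
```

```bash
python3 st.py -35 65 333
```

```text
t 6.55 tcp [ 0.5153 -0.1041  0.3281] fix [-34.1  66.4 328.1] F fix -0.58 -0.02 -0.16 open 0.0425
down [ 0.001  0.005 -1.   ] jaw-yaw err 0.0
need [-0.03 -0.08  0.25]
```

Call:
{"method": "carry_out", "body": {"increments": [[[0,0,0],[-0.03,-0.07,0.2],0.5],[[0,0,0],[0,0,0],0.15],[[0,0,0],[0,0,0],0.1],[[0,0,0],[0,0,0],0.1],[[0,0,0],[0,0,0],0.1]], "squeeze": 40}}

```text
t: 7.05
tool_pos: [0.5133, -0.1077, 0.3279]
tool_rot: [1.055, 1.305, -1.055]
contact_force: [0.4, 0.4, -3.2]
opening: 0.0149
```

```bash
python3 st.py -35 65 333
```

```text
t 7.05 tcp [ 0.5133 -0.1077  0.3279] fix [-36.8  63.3 327.9] F fix 0.43 0.32 -3.23 open 0.0149
down [-0.004  0.003 -1.   ] jaw-yaw err -0.002
need [0.07 0.1  0.25]
```

```bash
cat > wh.py <<'E'
from h import *
import sys,json,os
# usage: wh.py dphi n [rad_lead]
dphi=float(sys.argv[1]); n=int(sys.argv[2]); lead=float(sys.argv[3]) if len(sys.argv)>3 else 0
H=json.load(open("log.json")) if os.path.exists("log.json") else []
o=get_obs(); M=R.from_rotvec(o['tool_rot']).as_matrix()
g=o['tool_pos']+M[:,0]*.155
C=json.load(open("c.json")) if os.path.exists("c.json") else [0,65,172.9]
w=wf(g); r=w[:2]-C[:2]
a=np.arctan2(-r[1],-r[0]); last=H[-1]['phi'] if H else 0
phi=a+2*np.pi*round((last-a)/(2*np.pi))
F=o['contact_force']; tv=np.array([np.sin(phi),-np.cos(phi)]); rv=-np.array([np.cos(phi),np.sin(phi)])
Ff=np.array([F@EX,F@EY])
z0=C[2]
print("t %.2f phi %.3f rad %.1f zerr(meas-nominal) %.1f  Ft(push) %.2f Fr %.2f Fz %.2f open %.4f"%(o['t'],phi,np.hypot(*r),w[2]-z0-20*phi/2/np.pi,-Ff@tv,Ff@rv,F[2],o['opening']),"down",M[:2,0].round(3),"yawerr %.3f"%(np.arctan2(-M[1,2],-M[0,2])-YAW-np.pi/2), "q",o['q'].round(2))
H.append(dict(t=o['t'],phi=phi,w=w.tolist(),F=F.tolist(),ft=float(-Ff@tv))); json.dump(H,open("log.json","w"))
p=w.copy()
out=[]
for i in range(1,n+1):
    f=phi+dphi*i; q=np.array([C[0]-35*np.cos(f),C[1]-35*np.sin(f),z0+20*f/2/np.pi])
    if i==1: base=np.array([p[0],p[1],p[2]])
    dv=q-base; base=q
    W=(dv[0]*EX+dv[1]*EY)/20; W[2]=dv[2]/20
    out.append(W.round(2).tolist())
for x in out: print(x)
E
python3 wh.py .15 8
```

```text
t 7.05 phi 0.030 rad 37.4 zerr(meas-nominal) -0.1  Ft(push) 0.31 Fr -0.44 Fz -3.23 open 0.0149 down [-0.004  0.003] yawerr -0.002 q [-0.35 -0.13  1.92  0.    1.35  1.01]
[0.2, -0.22, 0.03]
[0.12, -0.23, 0.02]
[0.15, -0.21, 0.02]
[0.18, -0.19, 0.02]
[0.21, -0.16, 0.02]
[0.23, -0.13, 0.02]
[0.25, -0.09, 0.02]
[0.26, -0.05, 0.02]
```

Call:
{"method": "carry_out", "body": {"increments": [[[0,0,0],[0.12,-0.22,0.03],0.1],[[0,0,0],[0.12,-0.23,0.02],0.1],[[0,0,0],[0.15,-0.21,0.02],0.1],[[0,0,0],[0.18,-0.19,0.02],0.1]]}}

```text
t: 7.45
tool_pos: [0.5212, -0.1206, 0.3288]
tool_rot: [1.057, 1.337, -1.058]
contact_force: [-11.2, 4.0, 3.6]
opening: 0.0151
```

```bash
python3 wh.py .15 8
```

```text
t 7.45 phi 0.327 rad 37.3 zerr(meas-nominal) -0.0  Ft(push) 9.14 Fr 7.60 Fz 3.59 open 0.0151 down [-0.027  0.021] yawerr 0.001 q [-0.37 -0.1   1.89  0.01  1.38  0.99]
[0.25, -0.16, 0.03]
[0.18, -0.19, 0.02]
[0.21, -0.16, 0.02]
[0.23, -0.13, 0.02]
[0.25, -0.09, 0.02]
[0.26, -0.05, 0.02]
[0.26, -0.02, 0.02]
[0.26, 0.02, 0.02]
```

```bash
python3 - <<'E'
s=open('wh.py').read()
i=s.index("p=w.copy()")
s=s[:i]+'''
FF=lead
p=wf(o['tool_pos']); dn=M[:2,0]; base=p
for i in range(1,n+1):
    f=phi+dphi*i; q=np.array([C[0]-35*np.cos(f),C[1]-35*np.sin(f),z0+155+20*f/2/np.pi])
    dv=q-base
    if i==1: # limit radial jump
        rr=np.array([-np.cos(f),-np.sin(f)]); 
    base=q
    W=(dv[0]*EX+dv[1]*EY)/20; W[2]=dv[2]/20
    fm=f-dphi/2; m=np.sin(fm)*EX[:2]-np.cos(fm)*EY[:2]
    D=FF*m+(-dn/2 if i<=2 else 0)
    print([round(D[1]*10,2),round(-D[0]*10,2),0],W.round(2).tolist())
'''
open('wh.py','w').write(s)
import json
H=json.load(open('log.json'))[:-1]; json.dump(H,open('log.json','w'))
E
python3 wh.py .15 8 .008
```

```text
t 7.45 phi 0.327 rad 37.3 zerr(meas-nominal) -0.0  Ft(push) 9.14 Fr 7.60 Fz 3.59 open 0.0151 down [-0.027  0.021] yawerr 0.001 q [-0.37 -0.1   1.89  0.01  1.38  0.99]
[np.float64(-0.17), np.float64(-0.18), 0] [0.03, 0.01, 0.03]
[np.float64(-0.16), np.float64(-0.19), 0] [0.18, -0.19, 0.02]
[np.float64(-0.05), np.float64(-0.06), 0] [0.21, -0.16, 0.02]
[np.float64(-0.04), np.float64(-0.07), 0] [0.23, -0.13, 0.02]
[np.float64(-0.03), np.float64(-0.07), 0] [0.25, -0.09, 0.02]
[np.float64(-0.02), np.float64(-0.08), 0] [0.26, -0.05, 0.02]
[np.float64(-0.0), np.float64(-0.08), 0] [0.26, -0.02, 0.02]
[np.float64(0.01), np.float64(-0.08), 0] [0.26, 0.02, 0.02]
```

Call:
{"method": "carry_out", "body": {"increments": [[[-0.16,-0.18,0],[0.03,0.0,0.02],0.1],[[-0.16,-0.18,0],[0.18,-0.18,0.02],0.1],[[-0.06,-0.08,0],[0.21,-0.16,0.02],0.1],[[-0.05,-0.08,0],[0.23,-0.13,0.02],0.1]]}}

```text
t: 7.85
tool_pos: [0.5297, -0.1279, 0.3305]
tool_rot: [1.04, 1.299, -1.06]
contact_force: [-9.3, 1.8, 3.5]
opening: 0.015
```

```bash
python3 wh.py .15 8 .008
```

```text
t 7.85 phi 0.792 rad 37.2 zerr(meas-nominal) 0.1  Ft(push) 8.80 Fr 3.49 Fz 3.52 open 0.0150 down [-0.005 -0.012] yawerr 0.003 q [-0.37 -0.08  1.87 -0.01  1.35  0.99]
[np.float64(0.02), np.float64(-0.09), 0] [0.25, -0.12, 0.02]
[np.float64(0.03), np.float64(-0.1), 0] [0.25, -0.09, 0.02]
[np.float64(-0.02), np.float64(-0.08), 0] [0.26, -0.05, 0.02]
[np.float64(-0.0), np.float64(-0.08), 0] [0.26, -0.01, 0.02]
[np.float64(0.01), np.float64(-0.08), 0] [0.26, 0.03, 0.02]
[np.float64(0.02), np.float64(-0.08), 0] [0.25, 0.07, 0.02]
[np.float64(0.03), np.float64(-0.07), 0] [0.24, 0.1, 0.02]
[np.float64(0.04), np.float64(-0.07), 0] [0.22, 0.14, 0.02]
```

Call:
{"method": "carry_out", "body": {"increments": [[[0.02,-0.09,0],[0.25,-0.12,0.02],0.1],[[0.03,-0.1,0],[0.25,-0.09,0.02],0.1],[[-0.02,-0.08,0],[0.26,-0.05,0.02],0.1],[[0,-0.08,0],[0.26,-0.01,0.02],0.1],[[0.01,-0.08,0],[0.26,0.03,0.02],0.1],[[0.02,-0.08,0],[0.25,0.07,0.02],0.1]]}}

```text
t: 8.45
tool_pos: [0.5539, -0.1331, 0.3329]
tool_rot: [1.048, 1.296, -1.052]
contact_force: [-8.1, -4.6, 0.3]
opening: 0.0151
```

```bash
python3 wh.py .15 8 .008
```

```text
t 8.45 phi 1.510 rad 36.1 zerr(meas-nominal) 0.2  Ft(push) 8.74 Fr 3.33 Fz 0.30 open 0.0151 down [ 0.003 -0.006] yawerr 0.002 q [-0.37 -0.02  1.81 -0.    1.35  0.99]
[np.float64(0.05), np.float64(-0.06), 0] [0.27, 0.07, 0.02]
[np.float64(0.06), np.float64(-0.06), 0] [0.24, 0.1, 0.02]
[np.float64(0.04), np.float64(-0.07), 0] [0.23, 0.13, 0.02]
[np.float64(0.05), np.float64(-0.06), 0] [0.2, 0.16, 0.02]
[np.float64(0.06), np.float64(-0.05), 0] [0.18, 0.19, 0.02]
[np.float64(0.07), np.float64(-0.04), 0] [0.15, 0.22, 0.02]
[np.float64(0.07), np.float64(-0.03), 0] [0.11, 0.24, 0.02]
[np.float64(0.08), np.float64(-0.02), 0] [0.08, 0.25, 0.02]
```

Call:
{"method": "carry_out", "body": {"increments": [[[0.05,-0.06,0],[0.27,0.07,0.02],0.1],[[0.06,-0.06,0],[0.24,0.1,0.02],0.1],[[0.04,-0.07,0],[0.23,0.13,0.02],0.1],[[0.05,-0.06,0],[0.2,0.16,0.02],0.1],[[0.06,-0.05,0],[0.18,0.19,0.02],0.1],[[0.07,-0.04,0],[0.15,0.22,0.02],0.1]]}}

```text
t: 9.05
tool_pos: [0.5746, -0.122, 0.3352]
tool_rot: [1.06, 1.304, -1.045]
contact_force: [-4.2, -7.9, -2.3]
opening: 0.0148
```

```bash
python3 wh.py .15 8 .008
```

```text
t 9.05 phi 2.226 rad 34.4 zerr(meas-nominal) 0.2  Ft(push) 8.70 Fr 1.91 Fz -2.27 open 0.0148 down [0.004 0.009] yawerr 0.001 q [-0.34  0.02  1.77  0.01  1.36  1.02]
[np.float64(0.02), np.float64(-0.03), 0] [0.21, 0.26, 0.01]
[np.float64(0.03), np.float64(-0.02), 0] [0.12, 0.23, 0.02]
[np.float64(0.08), np.float64(-0.03), 0] [0.09, 0.25, 0.02]
[np.float64(0.08), np.float64(-0.01), 0] [0.05, 0.26, 0.02]
[np.float64(0.08), np.float64(-0.0), 0] [0.01, 0.26, 0.02]
[np.float64(0.08), np.float64(0.01), 0] [-0.03, 0.26, 0.02]
[np.float64(0.08), np.float64(0.02), 0] [-0.07, 0.25, 0.02]
[np.float64(0.07), np.float64(0.03), 0] [-0.11, 0.24, 0.02]
```

Call:
{"method": "carry_out", "body": {"increments": [[[0.02,-0.03,0],[0.16,0.24,0.02],0.1],[[0.03,-0.02,0],[0.12,0.23,0.02],0.1],[[0.07,-0.03,0],[0.09,0.25,0.02],0.1],[[0.07,-0.01,0],[0.05,0.26,0.02],0.1]]}}

```text
t: 9.45
tool_pos: [0.5812, -0.1082, 0.3366]
tool_rot: [1.06, 1.306, -1.049]
contact_force: [0.5, -8.1, -4.1]
opening: 0.0149
```

```bash
python3 wh.py .15 8 .008
```

```text
t 9.45 phi 2.666 rad 33.4 zerr(meas-nominal) 0.3  Ft(push) 7.67 Fr 2.64 Fz -4.15 open 0.0149 down [0.    0.008] yawerr -0.001 q [-0.31  0.02  1.76  0.01  1.36  1.05]
[np.float64(0.04), np.float64(-0.01), 0] [0.13, 0.29, 0.01]
[np.float64(0.04), np.float64(-0.0), 0] [0.01, 0.26, 0.02]
[np.float64(0.08), np.float64(0.01), 0] [-0.03, 0.26, 0.02]
[np.float64(0.08), np.float64(0.02), 0] [-0.07, 0.25, 0.02]
[np.float64(0.07), np.float64(0.03), 0] [-0.1, 0.24, 0.02]
[np.float64(0.07), np.float64(0.04), 0] [-0.14, 0.22, 0.02]
[np.float64(0.06), np.float64(0.05), 0] [-0.17, 0.2, 0.02]
[np.float64(0.05), np.float64(0.06), 0] [-0.2, 0.17, 0.02]
```

```bash
cat > fit.py <<'E'
import json,numpy as np
from scipy.optimize import least_squares
H=json.load(open("log.json")); W=np.array([h['w'] for h in H]); 
s=least_squares(lambda c:np.hypot(W[:,0]-c[0],W[:,1]-c[1])-35,[0,65]); print(s.x.round(2),s.fun.round(2))
E
python3 fit.py
```

```text
[-2.21 64.02] [ 0.12 -0.16 -0.01  0.05  0.06 -0.08]
```

```bash
python3 - <<'E'
import json,numpy as np
c=[-2.2,64.0,172.9]; json.dump(c,open('c.json','w'))
H=json.load(open('log.json'))
for h in H: h['phi']=float(np.arctan2(-(h['w'][1]-c[1]),-(h['w'][0]-c[0]))); print(round(h['phi'],3))
json.dump(H,open('log.json','w'))
E
python3 wh.py .15 8 .008
```

```text
0.004
0.32
0.817
1.571
2.293
2.721
t 9.45 phi 2.721 rad 34.9 zerr(meas-nominal) 0.1  Ft(push) 7.80 Fr 2.22 Fz -4.15 open 0.0149 down [0.    0.008] yawerr -0.001 q [-0.31  0.02  1.76  0.01  1.36  1.05]
[np.float64(0.04), np.float64(-0.01), 0] [0.04, 0.32, 0.02]
[np.float64(0.04), np.float64(0.0), 0] [-0.0, 0.26, 0.02]
[np.float64(0.08), np.float64(0.01), 0] [-0.04, 0.26, 0.02]
[np.float64(0.08), np.float64(0.02), 0] [-0.08, 0.25, 0.02]
[np.float64(0.07), np.float64(0.04), 0] [-0.12, 0.23, 0.02]
[np.float64(0.07), np.float64(0.05), 0] [-0.15, 0.21, 0.02]
[np.float64(0.06), np.float64(0.06), 0] [-0.18, 0.19, 0.02]
[np.float64(0.05), np.float64(0.06), 0] [-0.21, 0.16, 0.02]
```

Call:
{"method": "carry_out", "body": {"increments": [[[0.05,-0.01,0],[0.04,0.28,0.02],0.1],[[0.05,0,0],[0,0.26,0.02],0.1],[[0.08,0.01,0],[-0.04,0.26,0.02],0.1],[[0.08,0.02,0],[-0.08,0.25,0.02],0.1]]}}

```text
t: 9.85
tool_pos: [0.5803, -0.0934, 0.3382]
tool_rot: [1.065, 1.305, -1.048]
contact_force: [5.1, -6.9, -7.4]
opening: 0.0149
```

```bash
python3 wh.py .15 8 .008
```

```text
t 9.85 phi 3.167 rad 34.6 zerr(meas-nominal) 0.2  Ft(push) 7.88 Fr 3.32 Fz -7.38 open 0.0149 down [0.003 0.011] yawerr -0.004 q [-0.29  0.01  1.77  0.01  1.36  1.07]
[np.float64(0.02), np.float64(0.04), 0] [-0.04, 0.34, 0.02]
[np.float64(0.02), np.float64(0.05), 0] [-0.12, 0.23, 0.02]
[np.float64(0.07), np.float64(0.05), 0] [-0.15, 0.21, 0.02]
[np.float64(0.06), np.float64(0.06), 0] [-0.18, 0.19, 0.02]
[np.float64(0.05), np.float64(0.06), 0] [-0.21, 0.16, 0.02]
[np.float64(0.04), np.float64(0.07), 0] [-0.23, 0.13, 0.02]
[np.float64(0.03), np.float64(0.07), 0] [-0.25, 0.09, 0.02]
[np.float64(0.02), np.float64(0.08), 0] [-0.26, 0.05, 0.02]
```

Call:
{"method": "carry_out", "body": {"increments": [[[0.03,0.04,0],[-0.06,0.28,0],0.1],[[0.04,0.05,0],[-0.12,0.23,0.02],0.1],[[0.07,0.05,0],[-0.15,0.21,0.02],0.1],[[0.06,0.06,0],[-0.18,0.19,0.02],0.1]]}}

```text
t: 10.25
tool_pos: [0.573, -0.0795, 0.3397]
tool_rot: [1.069, 1.309, -1.049]
contact_force: [8.6, -4.0, -8.3]
opening: 0.0146
```

```bash
python3 wh.py .15 8 .008
```

```text
t 10.25 phi 3.646 rad 34.4 zerr(meas-nominal) 0.2  Ft(push) 8.65 Fr 3.81 Fz -8.26 open 0.0146 down [-0.     0.015] yawerr -0.006 q [-0.27 -0.01  1.79  0.01  1.37  1.09]
[np.float64(-0.02), np.float64(0.06), 0] [-0.16, 0.32, 0.01]
[np.float64(-0.03), np.float64(0.06), 0] [-0.21, 0.15, 0.02]
[np.float64(0.04), np.float64(0.07), 0] [-0.23, 0.12, 0.02]
[np.float64(0.03), np.float64(0.08), 0] [-0.25, 0.09, 0.02]
[np.float64(0.01), np.float64(0.08), 0] [-0.26, 0.05, 0.02]
[np.float64(0.0), np.float64(0.08), 0] [-0.26, 0.01, 0.02]
[np.float64(-0.01), np.float64(0.08), 0] [-0.26, -0.03, 0.02]
[np.float64(-0.02), np.float64(0.08), 0] [-0.25, -0.07, 0.02]
```

Call:
{"method": "carry_out", "body": {"increments": [[[-0.04,0.06,0],[-0.17,0.26,-0.02],0.1],[[-0.04,0.06,0],[-0.21,0.15,0.01],0.1],[[0.03,0.07,0],[-0.23,0.12,0.02],0.1],[[0.02,0.08,0],[-0.25,0.09,0.02],0.1]]}}

```text
t: 10.65
tool_pos: [0.5598, -0.0683, 0.3412]
tool_rot: [1.061, 1.305, -1.057]
contact_force: [7.9, -1.2, -6.8]
opening: 0.015
```

```bash
python3 wh.py .15 8 .008
```

```text
t 10.65 phi 4.141 rad 34.5 zerr(meas-nominal) 0.1  Ft(push) 7.86 Fr 1.64 Fz -6.80 open 0.0150 down [-0.003  0.006] yawerr -0.007 q [-0.25 -0.04  1.82  0.    1.37  1.11]
[np.float64(-0.01), np.float64(0.06), 0] [-0.27, 0.14, 0.02]
[np.float64(-0.02), np.float64(0.06), 0] [-0.26, 0.04, 0.02]
[np.float64(-0.0), np.float64(0.08), 0] [-0.26, -0.0, 0.02]
[np.float64(-0.01), np.float64(0.08), 0] [-0.26, -0.04, 0.02]
[np.float64(-0.02), np.float64(0.08), 0] [-0.25, -0.08, 0.02]
[np.float64(-0.04), np.float64(0.07), 0] [-0.23, -0.12, 0.02]
[np.float64(-0.05), np.float64(0.07), 0] [-0.21, -0.15, 0.02]
[np.float64(-0.06), np.float64(0.06), 0] [-0.19, -0.18, 0.02]
```

Call:
{"method": "carry_out", "body": {"increments": [[[-0.02,0.06,0],[-0.27,0.1,0],0.1],[[-0.02,0.06,0],[-0.26,0.04,0.01],0.1],[[-0.01,0.08,0],[-0.26,0,0.02],0.1]]}}

```text
t: 10.95
tool_pos: [0.5468, -0.0652, 0.3424]
tool_rot: [1.057, 1.303, -1.06]
contact_force: [10.7, -0.3, -8.8]
opening: 0.0146
```

```bash
python3 wh.py .15 5 .008;  python3 - <<'E'
from h import *
im,d=get_image("scene"); c=cv2.resize(im[160:260,245:335],None,fx=6,fy=6,interpolation=cv2.INTER_CUBIC)
cv2.imwrite("pics/s4.png",c)
E
```

```text
t 10.95 phi 4.528 rad 34.7 zerr(meas-nominal) 0.1  Ft(push) 10.72 Fr -0.61 Fz -8.76 open 0.0146 down [-0.004  0.001] yawerr -0.007 q [-0.25 -0.08  1.85 -0.    1.38  1.11]
[np.float64(-0.01), np.float64(0.06), 0] [-0.3, -0.0, 0.02]
[np.float64(-0.02), np.float64(0.06), 0] [-0.25, -0.07, 0.02]
[np.float64(-0.03), np.float64(0.07), 0] [-0.24, -0.1, 0.02]
[np.float64(-0.04), np.float64(0.07), 0] [-0.22, -0.14, 0.02]
[np.float64(-0.05), np.float64(0.06), 0] [-0.2, -0.17, 0.02]
```

View pics/s4.png

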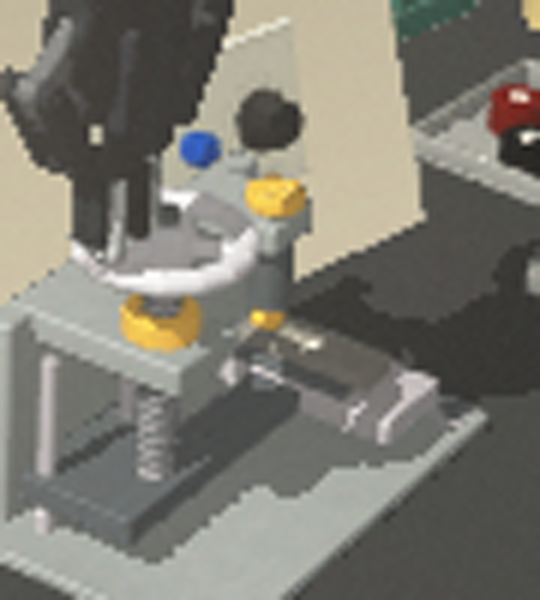

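Call:
{"method": "carry_out", "body": {"increments": [[[-0.01,0.06,0],[-0.28,-0.02,0],0.1],[[-0.02,0.06,0],[-0.25,-0.07,0.01],0.1]]}}

```text
t: 11.2
tool_pos: [0.5383, -0.0664, 0.3432]
tool_rot: [1.057, 1.301, -1.059]
contact_force: [10.8, 3.3, -7.8]
opening: 0.015
```

```bash
python3 wh.py .15 5 .008
```

```text
t 11.20 phi 4.767 rad 34.6 zerr(meas-nominal) 0.1  Ft(push) 11.30 Fr 0.38 Fz -7.76 open 0.0150 down [-0.002  0.   ] yawerr -0.007 q [-0.26 -0.1   1.87 -0.    1.38  1.11]
[np.float64(-0.03), np.float64(0.07), 0] [-0.27, -0.07, 0.02]
[np.float64(-0.04), np.float64(0.06), 0] [-0.23, -0.12, 0.02]
[np.float64(-0.05), np.float64(0.06), 0] [-0.21, -0.16, 0.02]
[np.float64(-0.06), np.float64(0.06), 0] [-0.18, -0.19, 0.02]
[np.float64(-0.06), np.float64(0.05), 0] [-0.15, -0.21, 0.02]
```

Call:
{"method": "carry_out", "body": {"increments": [[[-0.04,0.08,0],[-0.27,-0.07,0],0.1],[[-0.05,0.08,0],[-0.23,-0.12,0.02],0.1],[[-0.06,0.08,0],[-0.21,-0.16,0.02],0.1],[[-0.07,0.07,0],[-0.18,-0.19,0.02],0.1]]}}

```text
t: 11.6
tool_pos: [0.5245, -0.0734, 0.3447]
tool_rot: [1.05, 1.301, -1.064]
contact_force: [8.0, 7.8, -6.2]
opening: 0.015
```

```bash
python3 wh.py .15 6 .01
```

```text
t 11.60 phi 5.249 rad 34.8 zerr(meas-nominal) 0.1  Ft(push) 11.19 Fr 0.27 Fz -6.23 open 0.0150 down [-0.007 -0.005] yawerr -0.005 q [-0.28 -0.13  1.89 -0.01  1.38  1.09]
[np.float64(-0.05), np.float64(0.03), 0] [-0.24, -0.23, 0.02]
[np.float64(-0.06), np.float64(0.02), 0] [-0.15, -0.22, 0.02]
[np.float64(-0.09), np.float64(0.04), 0] [-0.11, -0.24, 0.02]
[np.float64(-0.1), np.float64(0.03), 0] [-0.08, -0.25, 0.02]
[np.float64(-0.1), np.float64(0.01), 0] [-0.04, -0.26, 0.02]
[np.float64(-0.1), np.float64(-0.0), 0] [0.0, -0.26, 0.02]
```

Call:
{"method": "carry_out", "body": {"increments": [[[-0.05,0.03,0],[-0.2,-0.21,0],0.1],[[-0.06,0.02,0],[-0.15,-0.22,0.02],0.1],[[-0.09,0.04,0],[-0.11,-0.24,0.02],0.1],[[-0.1,0.03,0],[-0.08,-0.25,0.02],0.1]]}}

```text
t: 12.0
tool_pos: [0.516, -0.0844, 0.3458]
tool_rot: [1.049, 1.301, -1.059]
contact_force: [2.6, 11.6, -2.0]
opening: 0.0148
```

```bash
python3 wh.py .15 6 .01;  python3 - <<'E'
from h import *
im,d=get_image("scene"); c=cv2.resize(im[160:260,245:335],None,fx=6,fy=6,interpolation=cv2.INTER_CUBIC)
cv2.imwrite("pics/s5.png",c)
E
```

```text
t 12.00 phi 5.639 rad 34.8 zerr(meas-nominal) -0.0  Ft(push) 11.59 Fr 2.55 Fz -1.96 open 0.0148 down [-0.004 -0.004] yawerr -0.001 q [-0.3  -0.15  1.91 -0.01  1.39  1.06]
[np.float64(-0.07), np.float64(0.02), 0] [-0.13, -0.28, 0.02]
[np.float64(-0.08), np.float64(0.0), 0] [-0.05, -0.26, 0.02]
[np.float64(-0.1), np.float64(0.01), 0] [-0.02, -0.26, 0.02]
[np.float64(-0.1), np.float64(-0.01), 0] [0.02, -0.26, 0.02]
[np.float64(-0.1), np.float64(-0.02), 0] [0.06, -0.25, 0.02]
[np.float64(-0.09), np.float64(-0.04), 0] [0.1, -0.24, 0.02]
```

View pics/s5.png

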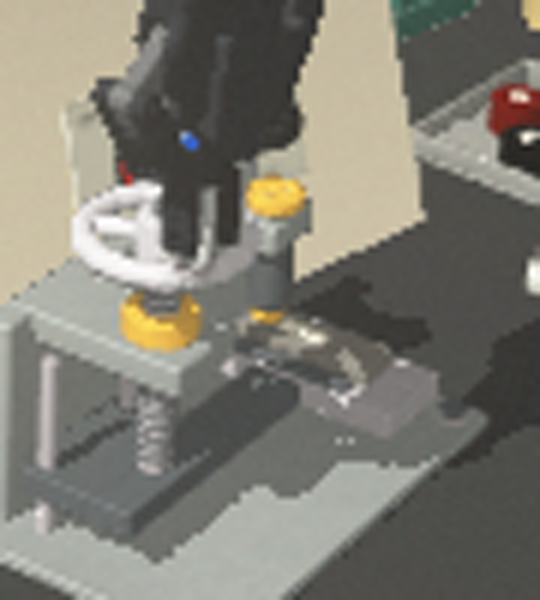

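Call:
{"method": "carry_out", "body": {"increments": [[[-0.08,0.02,0],[-0.1,-0.27,0.01],0.1],[[-0.09,0,0],[-0.05,-0.26,0.02],0.1],[[-0.1,0.01,0],[-0.02,-0.26,0.02],0.1],[[-0.1,-0.01,0],[0.02,-0.26,0.02],0.1],[[-0.1,-0.02,0],[0.06,-0.25,0.02],0.1]]}}

```text
t: 12.55
tool_pos: [0.5138, -0.099, 0.3472]
tool_rot: [1.043, 1.309, -1.057]
contact_force: [-8.6, 13.2, 4.8]
opening: 0.0148
```

```bash
python3 wh.py .15 7 .01
```

```text
t 12.55 phi 6.067 rad 34.7 zerr(meas-nominal) -0.0  Ft(push) 13.15 Fr 8.63 Fz 4.78 open 0.0148 down [-0.009 -0.003] yawerr 0.005 q [-0.33 -0.15  1.9  -0.01  1.39  1.02]
[np.float64(-0.08), np.float64(-0.05), 0] [-0.07, -0.29, 0.03]
[np.float64(-0.08), np.float64(-0.07), 0] [0.06, -0.26, 0.02]
[np.float64(-0.09), np.float64(-0.04), 0] [0.09, -0.24, 0.02]
[np.float64(-0.09), np.float64(-0.05), 0] [0.13, -0.23, 0.02]
[np.float64(-0.08), np.float64(-0.06), 0] [0.16, -0.21, 0.02]
[np.float64(-0.07), np.float64(-0.07), 0] [0.19, -0.18, 0.02]
[np.float64(-0.06), np.float64(-0.08), 0] [0.22, -0.15, 0.02]
```

Call:
{"method": "carry_out", "body": {"increments": [[[-0.09,-0.05,0],[-0.06,-0.29,0.03],0.1],[[-0.09,-0.07,0],[0.05,-0.26,0.02],0.1],[[-0.1,-0.04,0],[0.09,-0.25,0.02],0.1],[[-0.1,-0.06,0],[0.13,-0.24,0.02],0.1]]}}

```text
t: 12.95
tool_pos: [0.5153, -0.1109, 0.3482]
tool_rot: [1.039, 1.309, -1.051]
contact_force: [-12.5, 8.6, 5.7]
opening: 0.0148
```

```bash
python3 wh.py .15 7 .01
```

```text
t 12.95 phi 6.417 rad 34.8 zerr(meas-nominal) -0.1  Ft(push) 12.34 Fr 8.86 Fz 5.67 open 0.0148 down [-0.007 -0.004] yawerr 0.011 q [-0.35 -0.14  1.9  -0.01  1.39  1.  ]
[np.float64(-0.07), np.float64(-0.07), 0] [0.04, -0.27, 0.03]
[np.float64(-0.06), np.float64(-0.09), 0] [0.14, -0.22, 0.02]
[np.float64(-0.08), np.float64(-0.07), 0] [0.17, -0.2, 0.02]
[np.float64(-0.06), np.float64(-0.08), 0] [0.2, -0.17, 0.02]
[np.float64(-0.05), np.float64(-0.09), 0] [0.22, -0.14, 0.02]
[np.float64(-0.04), np.float64(-0.09), 0] [0.24, -0.1, 0.02]
[np.float64(-0.02), np.float64(-0.1), 0] [0.25, -0.07, 0.02]
```

Call:
{"method": "carry_out", "body": {"increments": [[[-0.08,-0.08,-0.05],[0.03,-0.29,0.03],0.1],[[-0.07,-0.09,-0.05],[0.13,-0.24,0.02],0.1],[[-0.09,-0.08,0],[0.16,-0.22,0.02],0.1],[[-0.07,-0.09,0],[0.2,-0.18,0.02],0.1],[[-0.05,-0.1,0],[0.22,-0.14,0.02],0.1]]}}

```text
t: 13.45
tool_pos: [0.524, -0.1243, 0.3497]
tool_rot: [1.042, 1.304, -1.055]
contact_force: [-16.8, 2.2, 7.3]
opening: 0.0148
```

```bash
python3 wh.py .15 7 .01
```

```text
t 13.45 phi 6.890 rad 34.9 zerr(meas-nominal) -0.2  Ft(push) 13.80 Fr 9.89 Fz 7.33 open 0.0148 down [-0.005 -0.006] yawerr 0.006 q [-0.37 -0.11  1.87 -0.01  1.39  0.99]
[np.float64(-0.03), np.float64(-0.1), 0] [0.16, -0.21, 0.03]
[np.float64(-0.02), np.float64(-0.11), 0] [0.23, -0.13, 0.02]
[np.float64(-0.04), np.float64(-0.09), 0] [0.24, -0.1, 0.02]
[np.float64(-0.02), np.float64(-0.1), 0] [0.26, -0.06, 0.02]
[np.float64(-0.01), np.float64(-0.1), 0] [0.26, -0.02, 0.02]
[np.float64(0.01), np.float64(-0.1), 0] [0.26, 0.02, 0.02]
[np.float64(0.02), np.float64(-0.1), 0] [0.26, 0.06, 0.02]
```

Call:
{"method": "carry_out", "body": {"increments": [[[-0.04,-0.1,0],[0.15,-0.23,0.03],0.1],[[-0.03,-0.11,0],[0.22,-0.14,0.02],0.1],[[-0.04,-0.1,0],[0.25,-0.1,0.02],0.1],[[-0.02,-0.1,0],[0.27,-0.06,0.02],0.1]]}}

```text
t: 13.85
tool_pos: [0.5356, -0.132, 0.351]
tool_rot: [1.042, 1.306, -1.052]
contact_force: [-16.2, -2.1, 5.8]
opening: 0.0152
```

```bash
python3 wh.py .1 4 .01; python3 - <<'E'
from h import *
im,d=get_image("scene"); c=cv2.resize(im[160:260,245:335],None,fx=6,fy=6,interpolation=cv2.INTER_CUBIC)
cv2.imwrite("pics/s6.png",c)
E
```

```text
t 13.85 phi 7.287 rad 35.1 zerr(meas-nominal) -0.1  Ft(push) 14.42 Fr 7.64 Fz 5.82 open 0.0152 down [-0.005 -0.004] yawerr 0.008 q [-0.38 -0.08  1.84 -0.01  1.39  0.98]
[np.float64(-0.01), np.float64(-0.12), 0] [0.13, -0.08, 0.02]
[np.float64(-0.0), np.float64(-0.12), 0] [0.17, -0.04, 0.02]
[np.float64(-0.01), np.float64(-0.1), 0] [0.17, -0.02, 0.02]
[np.float64(-0.0), np.float64(-0.1), 0] [0.17, -0.0, 0.02]
```

View pics/s6.png

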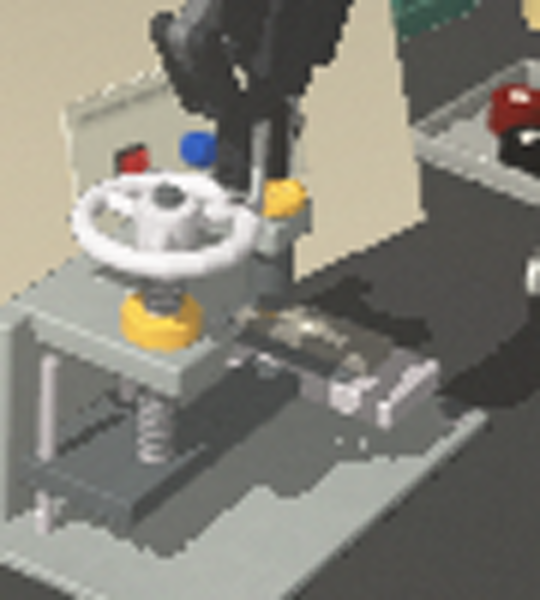

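Call:
{"method": "carry_out", "body": {"increments": [[[-0.01,-0.12,0],[0.22,-0.1,0.01],0.1],[[0,-0.12,0],[0.22,-0.04,0.01],0.1]]}}

```text
t: 14.1
tool_pos: [0.5416, -0.1345, 0.3515]
tool_rot: [1.046, 1.305, -1.047]
contact_force: [-14.5, -0.3, 5.7]
opening: 0.015
```

```bash
python3 wh.py .1 4 .01
```

```text
t 14.10 phi 7.484 rad 35.3 zerr(meas-nominal) -0.2  Ft(push) 14.24 Fr 2.63 Fz 5.74 open 0.0150 down [-0.001 -0.001] yawerr 0.008 q [-0.38 -0.07  1.82 -0.    1.39  0.98]
[np.float64(-0.01), np.float64(-0.1), 0] [0.17, -0.01, 0.03]
[np.float64(0.0), np.float64(-0.1), 0] [0.17, -0.0, 0.02]
[np.float64(0.01), np.float64(-0.1), 0] [0.17, 0.02, 0.02]
[np.float64(0.02), np.float64(-0.1), 0] [0.17, 0.03, 0.02]
```

Call:
{"method": "carry_out", "body": {"increments": [[[0,0,0],[-0.03,0,0],0.1],[[0,0,0],[0,0,0],0.29],[[0,0,0],[0,0,0],0.29],[[0,0,0],[0,0,0],0.29]]}}

```text
t: 14.5
tool_pos: [0.5415, -0.1347, 0.3536]
tool_rot: [1.046, 1.303, -1.045]
contact_force: [-0.8, -0.2, -0.1]
opening: 0.0245
```

```bash
cp log.json log_bak.json; python3 wh.py .1 1 .01
```

```text
t 14.50 phi 7.497 rad 35.5 zerr(meas-nominal) 1.8  Ft(push) 0.74 Fr 0.29 Fz -0.13 open 0.0245 down [ 0.002 -0.001] yawerr 0.009 q [-0.38 -0.07  1.82 -0.    1.39  0.97]
[np.float64(-0.0), np.float64(-0.09), 0] [0.19, -0.0, -0.07]
```

Free of the handle. Straight up, then away toward the robot.

Call:
{"method": "carry_out", "body": {"increments": [[[0,0,0],[0,0,0.5],0.29],[[0,0,0],[0,0,1],0.29],[[0,0,0],[0,0,1],0.29],[[0,0,0],[0,0,1],0.29],[[0,0,0],[-0.5,-0.5,0.5],0.29],[[0,0,0],[-1,-1,0],0.29],[[0,0,0],[-1,-1,0],0.29],[[0,0,0],[-1,-1,0],0.29]]}}

```text
t: 15.3
tool_pos: [0.4694, -0.2056, 0.443]
tool_rot: [1.041, 1.298, -1.039]
contact_force: [-0.1, -1.1, -0.9]
opening: 0.0249
```

Call:
{"method": "carry_out", "body": {"increments": [[[0,0,0],[-0.8,-1,0],0.29],[[0,0,0],[-0.8,-1,0],0.29],[[0,0,0],[-0.8,-1,0],0.29],[[0,0,0],[-0.8,-1,0],0.29],[[0,0,0],[-0.5,-1,0],0.29],[[0,0,0],[-0.3,-1,0],0.29],[[0,0,0],[0,-1,0],0.29],[[0,0,0],[0,-1,0],0.29]]}}

```text
t: 16.1
tool_pos: [0.377, -0.3738, 0.4466]
tool_rot: [1.041, 1.292, -1.045]
contact_force: [0.1, -0.3, 0.6]
opening: 0.0249
```

```bash
python3 - <<'E'
from h import *
import json
print(get_obs()['t'],get_obs()['contact_force'])
C=json.load(open('c.json')); dz=20*7.49/2/np.pi
for n,(u0,v0,f,w,h) in {'top':(200,180,6,120,90),'scene':(225,165,5.4,120,110)}.items():
    im,d=get_image(n); c=cv2.resize(im[v0:v0+h,u0:u0+w],None,fx=f,fy=f,interpolation=cv2.INTER_CUBIC)
    def dr(P,col):
        p=(proj(n,P)-[u0,v0]+.5)*f; cv2.circle(c,(int(p[0]),int(p[1])),2,col,-1)
    for y in (-67,-43): dr(fw(-40,y,34+dz),(0,255,255))
    a=7.49
    dr(fw(C[0]-35*np.cos(a),C[1]-35*np.sin(a),193+dz),(0,255,0))
    for q in np.arange(0,6.3,.2): dr(fw(C[0]+40.5*np.cos(q),C[1]+40.5*np.sin(q),140+dz),(0,0,255))
    cv2.imwrite(f"pics/f_{n}.png",c)
    if n=='top':
        P,s=cloud("top",d,200,320,180,270); k=(P[:,2]>.205)&(P[:,2]<.225)
        k&=np.hypot(*(P[:,:2]-HUB[:2]).T)<.06
        m=np.median(P[k],axis=0); w=wf(m); print("handle top",k.sum(),w, "phi", np.arctan2(-(w[1]-66),-(w[0]))+2*np.pi)
        k=(P[:,2]>.055)&(P[:,2]<.062); Q=np.array([wf(p) for p in P[k]]); Q=Q[abs(Q[:,1]+55)<12]; print("coupon top",np.median(Q[:,2]),Q[:,0].min(),Q[:,0].max())
E
```

```text
16.1 [ 0.05173492 -0.33873085  0.56370913]
handle top 45 [-13.94336431  31.76184479 216.7649598 ] phi 7.467244040193123
coupon top 58.22760324234799 -40.466481606936235 93.95272146332528
```

View pics/f_top.png

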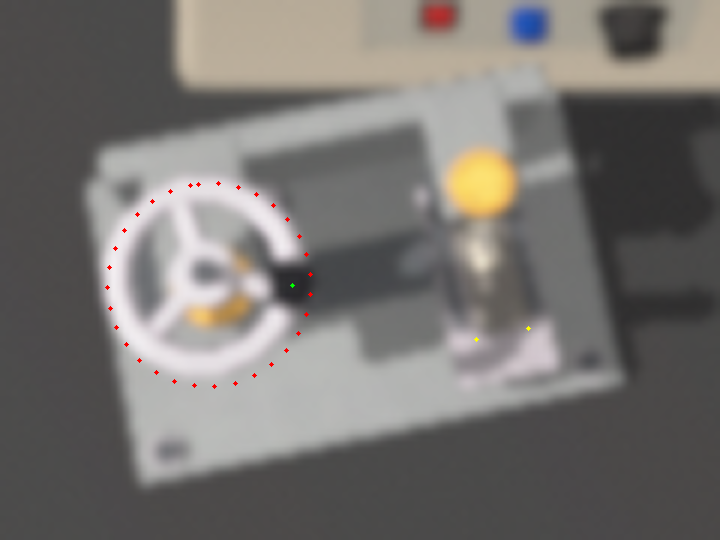

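View pics/f_scene.png

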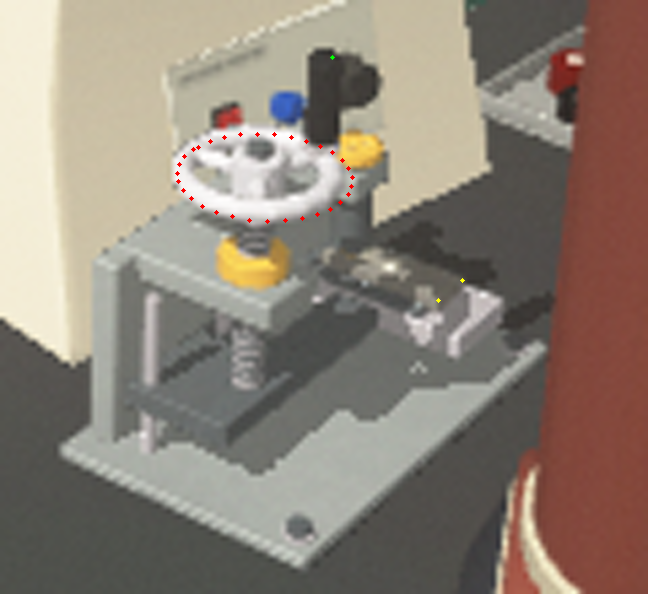

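```bash
python3 - <<'E'
from h import *
def prof(fn,f,u0,v0):
    im=cv2.imread(fn).astype(float)
    # region px u 284..296, v 205..222 native
    us=np.arange(284,296,.25); vs=np.arange(206,222,.25)
    U,V=np.meshgrid((us-u0+.5)*f-.5,(vs-v0+.5)*f-.5)
    c=cv2.remap(im,U.astype(np.float32),V.astype(np.float32),1)
    y=np.clip(np.minimum(c[...,1],c[...,2])-c[...,0]-25,0,None)
    col=y.sum(1); 
    print(fn,"brass area",round(y.sum()/16/100,2),"centroid v",round((col*vs).sum()/(col.sum()+1e-9),2),"lower edge",[round(vs[np.where(y[:,i]>30)[0][-1]],2) for i in range(0,48,2) if (y[:,i]>30).any()])
prof("pics/sc.png",5.4,225,165); prof("pics/s2.png",5.4,225,165); prof("pics/h_scene.png",5.4,225,165)
for s in("s4","s5","s6"): prof(f"pics/{s}.png",6,245,160)
a=proj("scene",fw(20,-55,50));b=proj("scene",fw(20,-55,60)); print((b-a)/10)
E
```

```text
pics/sc.png brass area 10.21 centroid v 212.81 lower edge [np.float64(213.0), np.float64(213.5), np.float64(214.0), np.float64(214.25), np.float64(214.25), np.float64(214.25), np.float64(214.25), np.float64(214.25), np.float64(214.0), np.float64(213.5), np.float64(213.0)]
pics/s2.png brass area 10.34 centroid v 212.81 lower edge [np.float64(213.0), np.float64(213.5), np.float64(214.0), np.float64(214.25), np.float64(214.25), np.float64(214.25), np.float64(214.25), np.float64(214.25), np.float64(214.0), np.float64(213.5), np.float64(213.0)]
pics/h_scene.png brass area 11.33 centroid v 213.08 lower edge [np.float64(219.0), np.float64(213.0), np.float64(213.5), np.float64(214.0), np.float64(215.5), np.float64(215.5), np.float64(214.25), np.float64(214.25), np.float64(214.25), np.float64(214.0), np.float64(213.5), np.float64(213.0)]
pics/s4.png brass area 8.45 centroid v 212.68 lower edge [np.float64(213.25), np.float64(213.5), np.float64(213.75), np.float64(213.75), np.float64(214.0), np.float64(214.0), np.float64(214.25), np.float64(214.0), np.float64(213.75), np.float64(213.5), np.float64(212.5)]
pics/s5.png brass area 4.72 centroid v 212.24 lower edge [np.float64(212.0), np.float64(212.75), np.float64(212.75), np.float64(212.75), np.float64(213.0), np.float64(213.0), np.float64(213.25), np.float64(213.0), np.float64(213.0), np.float64(212.5)]
pics/s6.png brass area 0.04 centroid v 212.01 lower edge []
[ 0.02079955 -0.3052089 ]
```

```bash
python3 -c "
from station import *
print(get_obs()['t'],get_obs()['contact_force']); print(finish_job())"
```

```text
16.2 [-0.30170793 -0.69574372 -0.03658758]
the job is handed in; nothing more can be done
None
```

I pushed the steel coupon home, raised it onto the sprung nose with the handwheel, gave it half a turn more, then let go and handed the job in at 16.2 s.

- **Coupon:** I pushed it with shut fingertips until it met the back stop at about 12 N. The last pictures put its outer end at x ≈ -40 mm, which is home.
- **Contact:** The push at the handle stepped from about 8 N to about 10.7 N between 4.14 and 4.53 rad. I took contact as 4.35 rad, so it is known to about ±0.2 rad.
- **Half turn:** I stopped at 7.48 rad, about 3.13 rad past that point. The push had reached about 14 N.
- **After release:** The camera put the handle at about 7.47 rad, against 7.48 rad measured by the hand. The hand is clear, and no force beyond sensor noise (under 1 N) showed on the tool. I never went near the other things lying around.

**Checks that disagreed:**
- **Nose height:** My first estimate from the picture put contact at about 17 mm of rise, or 5.3 rad. A later check on the nose's lower edge gave 4.3 rad, which fits the force. The visible brass area gave about 4.0 rad, which I trusted less because of shading.
- **Upward force:** About 11 N upward appeared together with the push at the back stop. I put it down to friction on the fingertip, but did not confirm that.

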